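# Put the washed blue cup back on the sprung cup stack

## Task

Take the blue cup out of the slanted draining caddy and nest it upright in the stack of blue cups on the sprung stand. Push it down until it is fully home, with its shoulder resting on the rim of the cup below, then let go so that the stack springs back up. Leave the orange cup, the mug and the teaspoon where they are.

Things in the scene. Friction and masses are not known exactly. Their poses are not given: they have to be found in the camera images.
- blue_cup: Loose blue hollow cup, 75 mm tall, 65 to 110 g. Origin: centre of its underside; z runs along its axis to the mouth. z 0 to 47 mm: body tapering from 39 up to 54 mm diameter; 47 mm (flat shoulder) to 75 mm (rim): straight band, 64 mm wide, the place to grip (all that shows once nested). Starts in either bay of the caddy, mouth up, leaning 37 degrees: z points up and to the caddy's front (-x).
- blue_shoulder (a point): Point on the blue cup's axis at the height of its shoulder, 47 mm above its underside; axes as the cup's.
- orange_cup: A cup of the same shape and size in orange, in the other bay of the caddy; to be left there. Origin and axes as the blue cup's.
- caddy: Fixed white and grey draining caddy, 125 x 270 mm (long side along its y), 75 mm high at the back; origin: centre of its underside. Floor slopes 35 degrees down to its front (-x); a front wall 36 mm high holds the cups. Bays centred at y = +65 and -65 mm, low ribs (30 mm) at y = -132, 0, +132 mm. The cups' bands stand clear above walls and ribs.
- stand: Fixed round black stand, 92 mm wide; origin: centre of its underside on the counter. Two nested blue cups of the same shape stand upright on its sprung plunger as one stack. Three sprung rubber nubs inside the top cup, 14 mm below its rim, stick 7 mm inward, leaving a 45.6 mm circle; they grip a cup that is pushed in and hold it by friction.
- stack_rim (a point): Centre of the open mouth (59 mm wide inside) of the stack's top cup at rim height, about 155 mm above the counter when the spring is up; z up. A cup lowered in meets the nubs when its shoulder is still about 10 mm above the rim; from there it needs a growing push, up to 5 to 9 N, to go home. Home: blue_shoulder on this point.
- stack (a joint): How far the spring stand is pushed down, m: 0 up (as at the start), 0.016 at its hard stop. It starts to sink at about 3 N and reaches the stop at about 10 N, so the stack sinks away under the push before the cup is home; it rises again when let go.
- mug: Cream mug with a handle, 59 x 83 x 55 mm, bystander; origin: centre of its underside.
- teaspoon: Steel teaspoon, 130 mm long, lying on the counter, bystander; origin: its underside near the middle.

How it is judged (in metres and radians):
At the end, for the whole second after the job is handed in: The blue cup sits upright (within 4 degrees) in the stack's top cup, its shoulder within 4 mm above or 3 mm below the rim and 4 mm sideways, at rest, and the stand has sprung back to within 4 mm of its top position (horizontal distance between blue_shoulder and stack_rim below 0.004 m and z of blue_shoulder in the frame of stack_rim between -0.003 and 0.004 m and angle between blue_cup's own z axis and vertical below 0.07 rad and value of joint stack below 0.004 m and linear speed of blue_cup below 0.02 m/s); the robot touches nothing.
It fails at once if the orange cup is shifted by more than 20 mm (distance of orange_cup from where it was at the start of the episode above 0.02 m).
It fails at once if the mug is shifted by more than 20 mm (distance of mug from where it was at the start of the episode above 0.02 m).
It fails at once if the teaspoon is shifted by more than 20 mm (distance of teaspoon from where it was at the start of the episode above 0.02 m).
It also fails if it takes over 40 s, if anything falls off the work surface, if the arm or the gripper's body presses on something with over 40 N, if the wrist force passes 120 N, or if a joint passes its speed limit or range.

## Robot

A 7-joint arm with a two-finger parallel gripper is mounted at the origin on a cart in front of the work surface, level with it; the furniture and walls round the work are solid. World frame = base frame: x ahead of the robot, y to its left, z up, the work surface at z = 0. Lengths are in mm, angles in rad, forces in N, time in s.
With the tool pointing down it reaches from about 425 to 875 mm from the base axis. Payload 4.7 kg.
Tool frame: the origin (TCP) lies midway between the tips of the shut fingers; the grasp point (between the pads) lies 19 mm behind it; z points along the fingers, y is the line along which they close (so a half turn about z gives the same grasp; the last joint's range is limited). The gripper opens to 87 mm and grips with 3 to 60 N. Pads are 19 mm wide; open, the fingers measure 117 mm over their backs; the gripper's body (75 mm by 190 mm) begins 51 mm behind the grasp point.
Start: joints at [1.251, 0.321, -0.07, 1.45, 0.023, 1.371, -0.057], TCP at [212.944, -614.15, 222.587] pointing down, gripper open.
Joint ranges: [-2.86, 2.86], [-0.3, 2.09], [-1.38, 1.24], [0.06, 2.45], [-1.56, 4.7], [0.09, 2.05], [-2.69, 2.69]. Speed limits (rad/s): [2.57, 2.57, 3.14, 3.14, 3.14, 3.14, 3.14].

## Interface

Orientations are given as [roll, pitch, yaw] about the fixed x, y, z axes, in that order (R = Rz(yaw) Ry(pitch) Rx(roll)).
In Python, from plant import bot, solve_ik, eyes gives the robot as it stands. Calls block until the motion is done:
- bot.move_ptp(position, orientation): joint-space move of the TCP to a pose.
- bot.servo_line(position, ori=None, velocity=150, until_force=None): straight line of the TCP; ori=None keeps the orientation; velocity is the mean speed in mm/s. With until_force (N) it stops when the force on the tool has changed by that much, and returns True; else False.
- bot.goto_joints(angles): joint-space move.
- bot.move_gripper(opening, squeeze=None): opening from 0.0 (shut) to 1.0 (fully open); squeeze is the grip in N (None keeps the last); returns when the fingers have stopped.
- bot.wait(seconds).
- solve_ik(position, orientation): joint angles nearest the present ones, or None.
- eyes.camera(name): name is "scene" or "top"; returns a dict with "frame" (480x640x3 uint8, blue, green, red), "camera_matrix" (3x3 intrinsics, pixels), "dist" ([k1, k2, p1, p2, k3] as OpenCV has them; the pictures are not rectified), "R" (3x3) and "t" (3): a world point X has camera coordinates R X + t. Camera axes: x right, y down, z forward; pixel columns grow to the right and rows downward; lengths in mm; the calibration is good to about 2 mm. A picture is of the moment at which its call begins. There is no depth.
A pose or a line that the arm cannot do raises bot.MotionError and nothing moves.
- bot.sign_off(): hands the job in; it is judged then, once.
Readings, each from a call of its own:
- bot.current_clock(): time.
- bot.current_joint_positions(): joint angles.
- bot.current_joint_velocities(): joint speeds.
- bot.current_joint_torque(): joint torques, N m.
- bot.current_ee_pos(): TCP position.
- bot.current_tcp_rot(): TCP orientation.
- bot.current_force(): force on the tool from outside, world axes, zero at the start.
- bot.current_wrist_torque(): the same for the moment, N m.
- bot.current_finger_gap(): opening from 0.0 (shut) to 1.0 (fully open).
- bot.current_gripper_force(): force on a finger pad.
Only numpy, scipy, OpenCV 4.12 (cv2) and the standard library are available. Lean on these libraries where they do the work, as an engineer would, in place of code of your own. Each camera call takes 0.05 s, during which the arm holds its last target. There are 200 camera calls.

## Working session

There is one attempt and no reset: what is moved stays moved. The work goes in short steps, each a Python script; the robot and the scene stay as the last script left them, time stands still between calls to the robot, and variables do not carry over. Pictures are saved under pics/ and viewed, at most 11 in all, crops included, and the job is handed in when it is done.

```bash
mkdir -p pics; ls
python3 - <<'E'
from plant import bot, eyes
import cv2, numpy as np
for n in("scene","top"):
    c=eyes.camera(n); cv2.imwrite(f"pics/{n}0.png",c["frame"])
    print(n,c["camera_matrix"].tolist(),c["dist"],c["R"].round(4).tolist(),c["t"], (-c["R"].T@c["t"]).round(0))
print(bot.current_tcp_rot(),bot.current_clock())
E
```

```text
pics
scene [[450.4072370950726, 0.0, 322.3869875714436], [0.0, 450.4072370950726, 235.7272029664139], [0.0, 0.0, 1.0]] [0.009829 0.       0.       0.       0.      ] [[-0.6241, -0.781, -0.0219], [-0.4421, 0.3761, -0.8143], [0.6442, -0.4985, -0.5801]] [344.62797504 342.51827237 882.30688781] [-202.  580.  798.]
top [[565.0145221672879, 0.0, 317.3689993960702], [0.0, 565.0145221672879, 232.32657233161478], [0.0, 0.0, 1.0]] [-0.10423817  0.          0.          0.          0.        ] [[0.0185, -0.9998, 0.0019], [-0.9734, -0.0185, -0.2285], [0.2285, 0.0024, -0.9736]] [ -14.85672303  574.16833382 1176.58514804] [ 290.   -7. 1277.]
[-3.13986298e+00  1.02850035e-04  3.33818792e-01] 0.1
```

View pics/scene0.png

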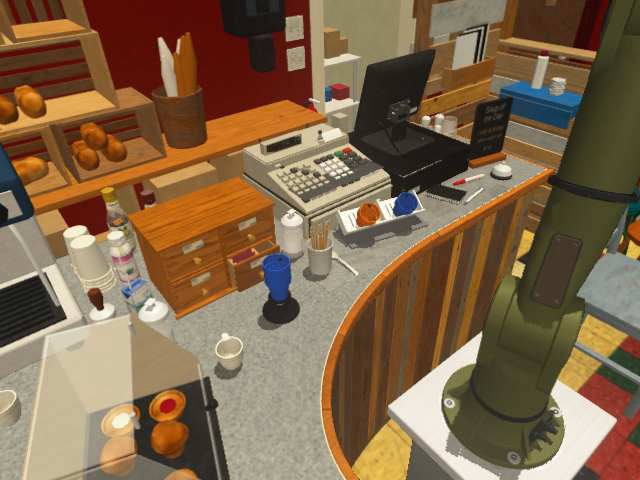

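View pics/top0.png

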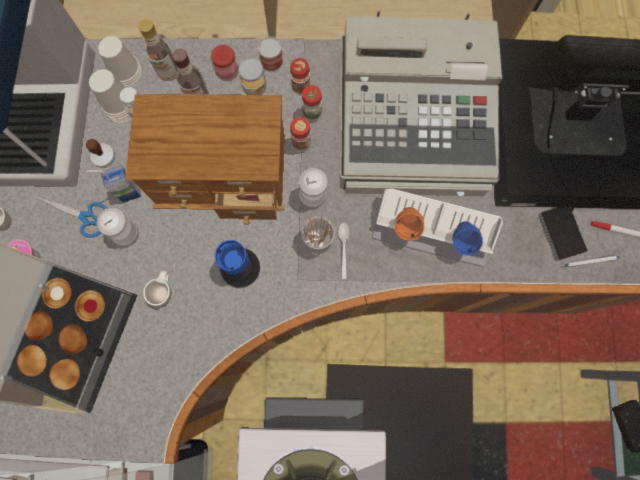

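Run:
```python
import cv2, numpy as np
s=cv2.imread("pics/scene0.png");t=cv2.imread("pics/top0.png")
f=lambda im,x,y,w,h,k:cv2.resize(im[y:y+h,x:x+w],None,fx=k,fy=k,interpolation=cv2.INTER_CUBIC)
a=f(t,365,180,150,100,5);b=f(s,325,180,115,75,5)
cv2.imwrite("pics/c1.png",a)
b=f(s,325,180,110,70,3.5);c=f(s,250,240,75,90,3.5);d=f(t,205,225,75,70,3.5)
e=np.zeros((600,800,3),np.uint8);e[:b.shape[0],:b.shape[1]]=b;e[250:250+c.shape[0],:c.shape[1]]=c;e[250:250+d.shape[0],300:300+d.shape[1]]=d
cv2.imwrite("pics/c2.png",e)
```

```text
(no output)
```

View pics/c1.png

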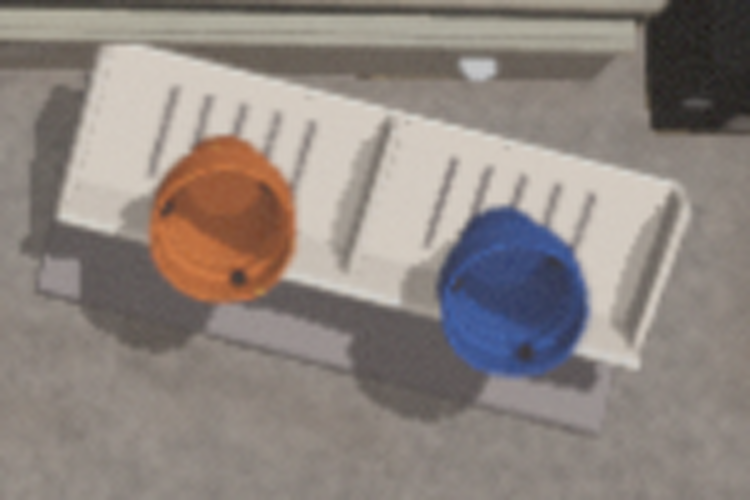

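View pics/c2.png

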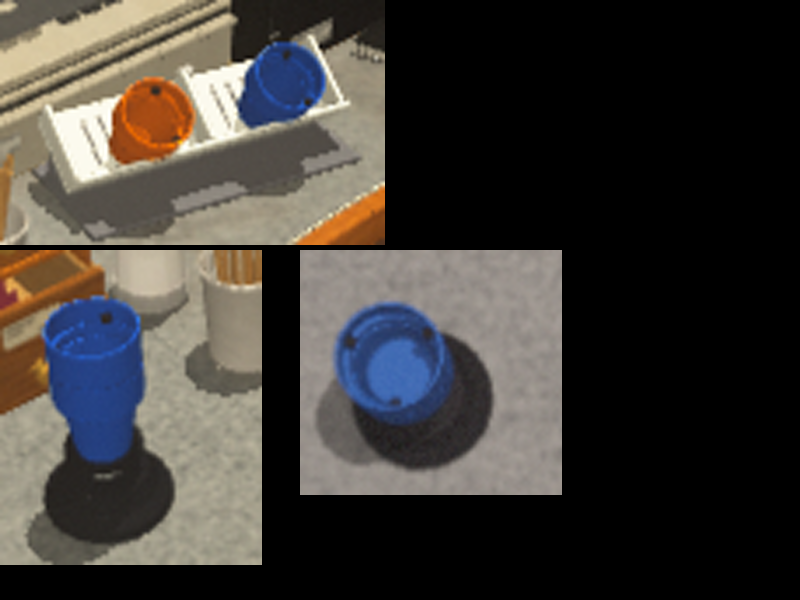

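```bash
cat > h.py <<'E'
import cv2, numpy as np
from scipy.optimize import least_squares
from scipy.spatial.transform import Rotation as Ro
CUP=[(0,19.5),(47,27),(47,32),(75,32)]
STK=[(-103,19.5),(-56,27),(-56,32),(0,32)]   # z from rim
th=np.linspace(0,2*np.pi,72,endpoint=False)
def solid(prof): return np.concatenate([np.c_[r*np.cos(th),r*np.sin(th),0*th+z] for z,r in prof])
def proj(c,X): return cv2.projectPoints(X@c["R"].T+c["t"],np.zeros(3),np.zeros(3),c["camera_matrix"],c["dist"])[0].reshape(-1,2)
def contour(c,col,box,K=4):
    x,y,w,h=box; f=c["frame"][y:y+h,x:x+w].astype(np.float32)
    f=cv2.resize(f,None,fx=K,fy=K,interpolation=cv2.INTER_LINEAR)
    b,r=f[...,0],f[...,2]
    s=(b-r)/(b+r+20) if col=="blue" else (r-b)/(b+r+20)
    m=(s>0.25).astype(np.uint8)
    cs,_=cv2.findContours(m,cv2.RETR_EXTERNAL,cv2.CHAIN_APPROX_NONE)
    p=max(cs,key=cv2.contourArea).reshape(-1,2)
    h_=cv2.convexHull(p.astype(np.float32))
    return (p+.5)/K-.5+[x,y]
def fit(views,model,x0,cut=None):
    """views: (cam, contour); model(p)->list of convex point sets"""
    def res(p):
        out=[]
        for c,q in views:
            hs=[cv2.convexHull(proj(c,X).astype(np.float32)) for X in model(p)]
            out+= [max(cv2.pointPolygonTest(h,(float(a),float(b)),True) for h in hs) for a,b in q]
        return np.array(out)
    r=least_squares(res,x0,loss="soft_l1",f_scale=.4,diff_step=1e-3,x_scale=[10]*len(x0) if len(x0)<4 else [10,10,10,.1])
    return r.x,res(r.x)
def band_body(prof): return [solid(prof[:2]),solid(prof[2:])]
E
cat > m.py <<'E'
from h import *
from plant import bot, eyes, solve_ik
S,T=eyes.camera("scene"),eyes.camera("top")
ax=lambda yaw,lean:Ro.from_euler("zy",[yaw,-lean])   # z leans toward local -x
def cupm(p):
    R=ax(p[3],np.radians(37)).as_matrix()
    return [X@R.T+p[:3] for X in band_body(CUP)]
def back(c,uv,z):
    d=cv2.undistortPoints(np.array([[uv]],float),c["camera_matrix"],c["dist"])[0,0]
    d=c["R"].T@[d[0],d[1],1]; o=-c["R"].T@c["t"]; return o+d*(z-o[2])/d[2]
for nm,col,bs,bt,g in[("blue","blue",(388,188,35,35),(445,215,45,45),(467,238)),("orange","orange",(350,198,38,38),(390,200,42,45),(409,225))]:
    qs,qt=contour(S,col,bs),contour(T,col,bt)
    g=back(T,g,60)
    for v in([(S,qs),(T,qt)],[(T,qt)],[(S,qs)]):
        p,r=fit(v,cupm,[*g[:2],30,-.25]); print(nm,p.round(3),np.abs(r).mean().round(2),len(r))
qs,qt=contour(S,"blue",(258,248,36,70)),contour(T,"blue",(212,236,42,52))
g=back(T,(233,257),155)
for v in([(S,qs),(T,qt)],[(T,qt)],[(S,qs)]):
    p,r=fit(v,lambda p:[X+p for X in band_body(STK)],[*g[:2],155.]); print("stack",p.round(2),np.abs(r).mean().round(2),len(r))
E
python3 m.py
```

```text
blue [ 5.97974e+02 -3.29937e+02  3.70060e+01 -4.93000e-01] 1.43 658
blue [ 628.466 -369.897 -106.381   -1.561] 1.08 358
blue [ 6.66576e+02 -4.16964e+02 -2.73750e+01 -3.14000e-01] 0.47 300
orange [ 6.27143e+02 -2.04244e+02  3.76460e+01 -1.13000e-01] 0.78 638
orange [ 6.43154e+02 -2.14430e+02 -2.65570e+01 -9.70000e-02] 0.71 349
orange [ 6.57512e+02 -2.36773e+02  1.05670e+01  1.50000e-02] 0.44 289
stack [503.58 171.78 153.41] 0.55 855
stack [512.12 179.32 109.58] 0.18 382
stack [521.76 160.99 136.11] 0.33 473
```

```bash
cat >> m.py <<'E'
def ov(c,q,model,box,k=6):
    x,y,w,h=box; im=cv2.resize(c["frame"][y:y+h,x:x+w],None,fx=k,fy=k,interpolation=cv2.INTER_NEAREST)
    f=lambda P:(((P-[x,y])+.5)*k).astype(np.int32)
    cv2.polylines(im,[f(q)],True,(0,255,0),1)
    for X in model: cv2.polylines(im,[cv2.convexHull(f(proj(c,X)))],True,(0,255,255),1)
    o=np.zeros((290,390,3),np.uint8); im=im[:290,:390]; o[:im.shape[0],:im.shape[1]]=im; return o
if __name__=="__main__":
    bs,bt=(383,183,50,45),(440,210,60,48); Q=contour(S,"blue",(388,188,35,35)),contour(T,"blue",(445,215,45,45))
    M=cupm(np.array([600,-330,37,-.25]))
    a=np.hstack([ov(S,Q[0],M,bs),ov(T,Q[1],M,bt)])
    M=[X+[503.6,171.8,153.4] for X in band_body(STK)]
    b=np.hstack([ov(S,qs,M,(255,245,45,75),4),ov(T,qt,M,(205,230,60,65),4)])
    cv2.imwrite("pics/ov1.png",np.vstack([a,b]))
    z=lambda p:[X+[p[0],p[1],155] for X in band_body(STK)]
    for v in([(S,qs)],[(T,qt)]):
        p,r=fit(v,z,g[:2]); print(p,np.abs(r).mean())
E
python3 m.py
```

```text
blue [ 5.98021e+02 -3.29966e+02  3.69840e+01  2.85000e-01] 1.5 665
blue [ 6.29215e+02 -3.70937e+02 -1.10424e+02  5.38000e-01] 1.15 367
blue [ 6.66732e+02 -4.17149e+02 -2.75190e+01 -1.26000e-01] 0.46 298
orange [ 6.27152e+02 -2.04291e+02  3.76040e+01 -1.14000e-01] 0.79 639
orange [ 6.43302e+02 -2.14535e+02 -2.72830e+01 -1.81000e-01] 0.7 351
orange [ 6.57065e+02 -2.36362e+02  1.09340e+01 -2.19000e-01] 0.44 288
stack [503.56 171.78 153.4 ] 0.55 855
stack [512.2  179.35 109.08] 0.17 383
stack [522.05 160.83 135.84] 0.33 472
[502.21951335 172.28271884] 0.5258307710442313
[503.48046819 172.13028705] 0.6408136965799883
```

View pics/ov1.png

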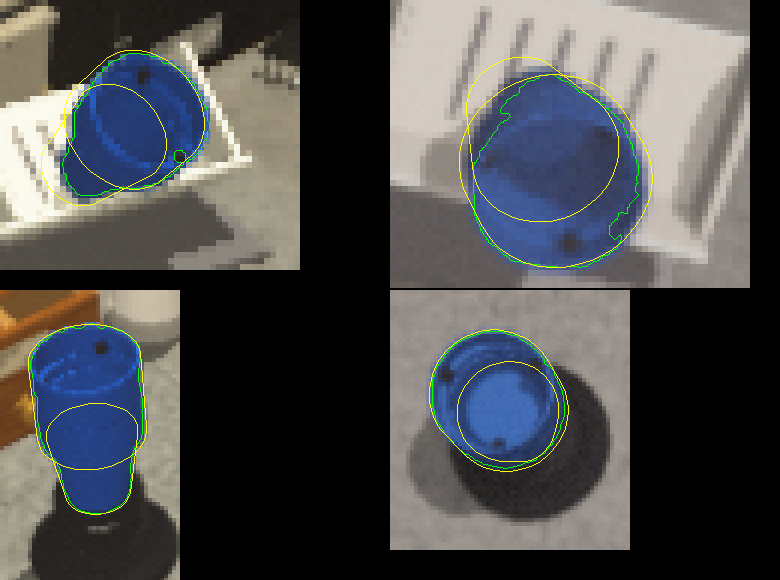

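```bash
sed -i 's/from_euler("zy"/from_euler("ZY"/; s/M=cupm(np.array(\[600.*/M=cupm(P["blue"])/; s/^for nm,col/P={}\n&/; s/; print(nm,p/; P.setdefault(nm,p); print(nm,p/; s/ov1/ov2/' m.py; sed -i 's/s>0.25/s>0.17/' h.py; python3 m.py
```

```text
blue [ 5.95316e+02 -3.43482e+02  3.58810e+01 -3.66000e-01] 0.6 639
blue [ 6.09988e+02 -3.57933e+02 -2.83520e+01 -2.85000e-01] 0.28 359
blue [ 6.24734e+02 -3.74701e+02  1.00440e+01 -2.43000e-01] 0.27 280
orange [ 6.25967e+02 -2.13032e+02  3.76830e+01 -2.60000e-01] 0.32 660
orange [ 6.30182e+02 -2.15666e+02  2.16990e+01 -2.66000e-01] 0.19 359
orange [ 6.11940e+02 -1.99732e+02  4.97890e+01 -2.51000e-01] 0.27 301
stack [503.44 171.94 153.76] 0.32 860
stack [506.72 174.84 137.85] 0.14 384
stack [512.53 166.23 144.79] 0.31 476
[501.93107451 172.33863329] 0.3645934831073205
[503.48692608 172.14490945] 0.27351862150789935
```

View pics/ov2.png

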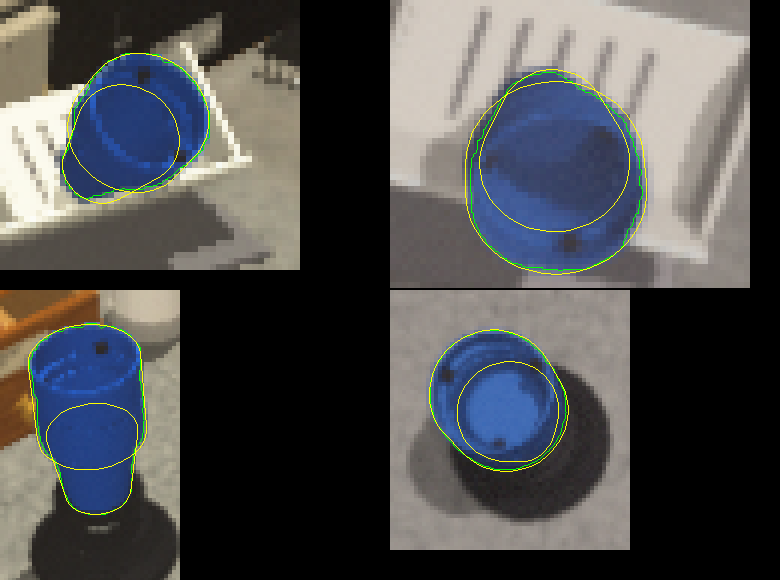

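```bash
cat > plan.py <<'E'
from m import *
Qb=[(S,contour(S,"blue",(388,188,35,35))),(T,contour(T,"blue",(445,215,45,45)))]
for yw in(-.23,-.26):
  for z in(None,37.):
    for v in(Qb,Qb[:1],Qb[1:]):
        p,r=fit(v,lambda p:cupm([p[0],p[1],z or p[2],yw]),[600,-343,37.][:2 if z else 3]); print(yw,z,p.round(1),np.abs(r).mean().round(2))
b=np.array([p[0],p[1],37.]);
E
python3 plan.py | tail -12
cat > k.py <<'E'
from h import *
from plant import bot,solve_ik,eyes
def grasp(b,yaw,ax=51,back=0):
    Rc=Ro.from_euler("ZY",[yaw,-np.radians(37)]).as_matrix(); zc=Rc[:,2]
    R=np.c_[np.cross(Rc[:,1],-zc),Rc[:,1],-zc]
    out=[]
    for s in(1,-1):
        Rs=R*[s,s,1]; out.append((np.array(b)+(ax+back)*zc,Ro.from_matrix(Rs).as_euler("xyz")))
    return out
def down(yaw):return [np.pi,0,yaw]
if __name__=="__main__":
    for bk in(0,100):
        for p,o in grasp([597,-343,37],-.26,51,bk): print(p.round(1),o.round(3),solve_ik(p,o))
    for yw in(-np.pi/2,np.pi/2,0,np.pi):
        print(yw,solve_ik([503,172,300],down(yw)),solve_ik([503,172,190],down(yw)))
E
python3 k.py
```

```text
-0.23 None [ 596.  -338.9   36.8] 0.72
-0.23 None [ 626.1 -375.9    8.9] 0.27
-0.23 None [ 611.5 -357.7  -33.7] 0.34
-0.23 37.0 [ 595.9 -338.8] 0.73
-0.23 37.0 [ 596.4 -340.3] 0.48
-0.23 37.0 [ 596.  -338.3] 0.91
-0.26 None [ 595.8 -340.1   36.6] 0.69
-0.26 None [ 623.1 -373.3   11.5] 0.28
-0.26 None [ 610.5 -357.6  -30. ] 0.29
-0.26 37.0 [ 595.6 -339.9] 0.69
-0.26 37.0 [ 596.  -340.9] 0.44
-0.26 37.0 [ 595.7 -339.4] 0.88
[ 567.3 -335.1   77.7] [3.142 0.646 2.882] [ 0.54560499  0.13759849  0.06597078  2.15945337 -0.77029326  0.31254503
  2.59541236]
[ 567.3 -335.1   77.7] [ 3.142 -0.646 -0.26 ] [ 0.9655551   0.15846543 -0.37503351  2.14504118 -0.57887011  0.28011621
 -0.70506348]
[ 509.2 -319.6  157.6] [3.142 0.646 2.882] [ 0.43660755 -0.11130552  0.21396067  2.21556866 -0.4756461   0.47520616
  2.33068678]
[ 509.2 -319.6  157.6] [ 3.142 -0.646 -0.26 ] [ 1.04735307 -0.09213741 -0.36852661  2.19632278 -0.60216871  0.50062246
 -0.70491158]
-1.5707963267948966 [ 0.78986999  0.21093633 -1.31777851  1.58914406  0.20463801  1.50039463
  2.60457153] [ 0.66528169  0.25255449 -1.17780578  1.75929181  0.24248658  1.29175563
  2.57257808]
1.5707963267948966 [ 0.29838688  0.08174469 -0.71470901  1.59983953  0.05376247  1.48008411
 -0.41954168] [ 0.54069218  0.19748144 -1.01428777  1.76185711  0.17485297  1.27869877
 -0.51558107]
0 [-0.04922669  0.05658008 -0.34408457  1.61056201  0.01916026  1.47777754
 -1.96537924] [ 0.70630104  0.28039444 -1.2382601   1.75855228  0.27496735  1.29936023
 -2.16576519]
3.141592653589793 [ 0.23171971  0.075492   -0.64246151  1.60174259  0.04539417  1.47946184
  1.1572791 ] [ 0.54173657  0.19782786 -1.01558076  1.76183372  0.17529709  1.27877264
  1.05486787]
```

```bash
cat > g1.py <<'E'
from k import *
b,yw=[596,-340,37],-.25
p,o=grasp(b,yw,52,110)[1]; q,_=grasp(b,yw,52)[1]
bot.move_ptp(p,o); f0=bot.current_force()
print(bot.current_clock(),bot.current_ee_pos(),bot.current_joint_positions().round(2))
print(bot.servo_line(q,velocity=90,until_force=8), bot.current_ee_pos(),q,bot.current_force()-f0)
c=eyes.camera("scene");d=eyes.camera("top")
cv2.imwrite("pics/g1.png",np.hstack([cv2.resize(c["frame"][140:280,310:470],None,fx=2.5,fy=2.5),cv2.resize(d["frame"][150:290,390:550],None,fx=2.5,fy=2.5)]))
print(bot.current_clock())
E
python3 g1.py
```

```text
2.0333 [ 501.7599457  -317.22356715  167.2523854 ] [ 1.06 -0.12 -0.36  2.2  -0.62  0.53 -0.68]
False [ 565.68668817 -332.53595109   79.06228514] [ 565.67848532 -332.25764619   78.52904652] [ 1.11290084 -0.35892052 -0.36020533]
3.5083
```

View pics/g1.png

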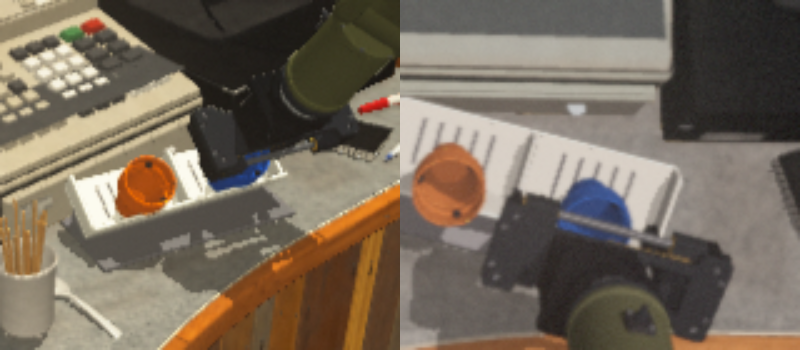

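```bash
cat > g2.py <<'E'
from k import *
b,yw=[596,-340,37],-.25
print(bot.move_gripper(0.0,squeeze=25),bot.current_finger_gap(),bot.current_gripper_force())
p,o=grasp(b,yw,52,70)[1]
bot.servo_line(p,velocity=80); print(bot.current_finger_gap(),bot.current_force())
bot.move_ptp([480,-290,310],[np.pi,0,-.2])
bot.move_ptp([503,172,290],[np.pi,0,0])
print(bot.current_clock(),bot.current_ee_pos(),bot.current_tcp_rot(),bot.current_finger_gap(),bot.current_joint_positions().round(2),bot.current_force())
c=eyes.camera("scene");d=eyes.camera("top")
np.save("c.npy",c,allow_pickle=True);np.save("d.npy",d,allow_pickle=True)
cv2.imwrite("pics/g2.png",np.hstack([cv2.resize(c["frame"][150:350,190:370],None,fx=2.2,fy=2.2),cv2.resize(d["frame"][150:350,160:340],None,fx=2.2,fy=2.2)]))
E
python3 g2.py
```

```text
False 0.7377070515434012 25.16576925461777
0.739155150647624 [-0.20736977  0.07122409 -0.60287369]
7.7667 [503.72254865 170.16785956 289.80872948] [ 3.14105520e+00  1.41002071e-04 -2.96784802e-03] 0.7380932817965895 [ 0.59  0.13 -1.05  1.61  0.11  1.47 -2.04] [-1.19703154  0.55210552 -1.00311547]
```

View pics/g2.png

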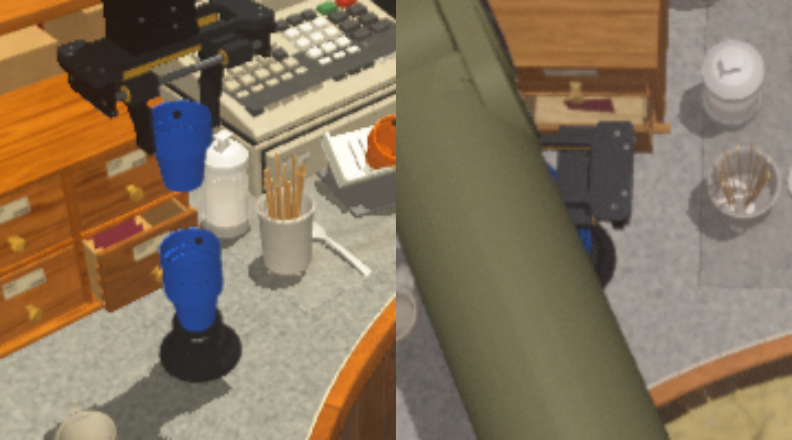

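Run:
```python
from h import *
S=np.load("c.npy",allow_pickle=True).item()
q=contour(S,"blue",(257,192,32,46))
print(q.min(0),q.max(0))
def mod(t,y=170.2):
    def f(p):
        R=Ro.from_euler("y",p[2]/30).as_matrix(); return [X@R.T+[p[0],y,p[1]] for X in band_body(CUP)]
    return f
for y in(168,170.2,172):
    p,r=fit([(S,q)],mod(0,y),[503.,238.,.5]); print(y,p.round(2),"tilt",p[2]/30,np.abs(r).mean())
b=q[q[:,1]>206]; p,r=fit([(S,b)],mod(0),[503.,238.,.5]); print(p.round(2),p[2]/30,np.abs(r).mean())
q2=contour(S,"blue",(258,248,36,70));
p,r=fit([(S,q2)],lambda p:[X+[p[0],p[1],155] for X in band_body(STK)],[503.,172.]);print("stack",p)
```

```text
[258.375 194.625] [285.875 236.375]
168 [508.55 233.88  -1.66] tilt -0.055343175611443134 0.9114022004505288
170.2 [504.93 236.49  -1.51] tilt -0.05049161864409921 0.9885603284143992
172 [503.42 239.03  -3.91] tilt -0.13037088887251455 1.0499865274081774
[ 5.0335e+02  2.3889e+02 -1.2000e-01] -0.004073488594596838 0.8819187081103501
stack [501.77961771 172.58001137]
```

Run:
```python
from k import *
bot.wait(.3); print(bot.current_ee_pos())
f0=bot.current_force()
hit=bot.servo_line([503,172.2,200],velocity=100,until_force=3); bot.wait(.2)
p=bot.current_ee_pos(); print(hit,p,bot.current_force()-f0)
if not hit:
    e=np.array([503,172.2])-p[:2]
    print(bot.servo_line([503+e[0],172.2+e[1],176],velocity=50,until_force=3)); bot.wait(.2)
    print(bot.current_ee_pos(),bot.current_force()-f0,bot.current_wrist_torque(),bot.current_clock())
```

```text
[503.11178945 171.75465727 289.99772441]
False [503.35328662 172.34092922 200.57342706] [ 0.1448652  -0.67368451 -0.32149645]
False
[502.75583346 172.0793581  176.16721542] [ 2.13420047 -1.01811049 -0.7379811 ] [ 0.00844944 -0.31751155 -0.02006898] 10.25
```

Run:
```python
from k import *
f0=bot.current_force()
for z in range(172,138,-3):
    h=bot.servo_line([503,172.2,z],velocity=25,until_force=18)
    f=bot.current_force()-f0; p=bot.current_ee_pos(); print(z,h,p.round(1),f.round(1),round(bot.current_finger_gap(),3))
    if h or f[2]>15: break
print(bot.current_wrist_torque(),bot.current_clock())
c=eyes.camera("scene");cv2.imwrite("pics/g3.png",cv2.resize(c["frame"][200:340,210:350],None,fx=4,fy=4))
```

```text
172 False [503.  172.  171.8] [ 0.3 -0.2 -0.7] 0.74
169 False [503.2 172.  169. ] [-0.2 -1.3  1.7] 0.739
166 False [503.2 172.1 166.2] [-0.3 -0.7  5. ] 0.739
163 False [503.2 172.3 163.1] [0.4 0.  4.7] 0.742
160 False [503.2 172.3 160.1] [-0.9 -1.5  6.9] 0.74
157 False [503.2 172.3 157.3] [ 0.3 -0.6  6.7] 0.739
154 False [503.2 172.3 154.4] [-0.7 -1.1  8. ] 0.74
151 False [503.4 172.3 151.6] [-1.4 -0.   8.6] 0.741
148 False [503.3 172.3 148.7] [-0.8 -0.4  9.4] 0.739
145 False [503.4 172.3 145.9] [-1.5 -1.3 11.8] 0.74
142 False [503.6 172.6 144.2] [-3.6 -2.1 19.3] 0.737
[-0.7387086   0.55888853  0.05911211] 13.225
```

View pics/g3.png

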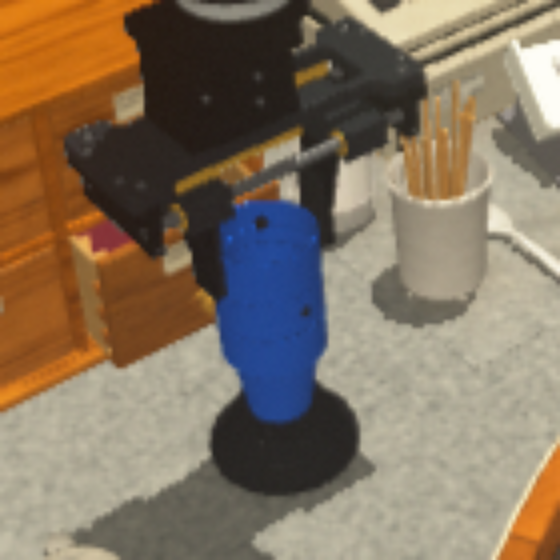

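Run:
```python
from k import *
bot.servo_line([503,172.2,153],velocity=25); print(bot.current_force())
bot.move_gripper(1.0); bot.wait(.3); print(bot.current_finger_gap(),bot.current_ee_pos(),bot.current_force())
bot.servo_line([503,172.2,260],velocity=60)
bot.move_ptp([480,-150,330],[np.pi,0,-.1]); bot.wait(.5)
S,T=eyes.camera("scene"),eyes.camera("top"); print(bot.current_clock())
cv2.imwrite("pics/g4.png",np.hstack([cv2.resize(S["frame"][220:340,220:340],None,fx=3.3,fy=3.3),cv2.resize(T["frame"][200:320,180:300],None,fx=3.3,fy=3.3)]))
STK3=[(-131,19.5),(-84,27),(-84,32),(0,32)]
qs,qt=contour(S,"blue",(255,225,42,95)),contour(T,"blue",(205,225,55,65))
for v in([(S,qs),(T,qt)],[(S,qs)],[(T,qt)]):
    p,r=fit(v,lambda p:[X+p for X in band_body(STK3)],[503.,172.,183.]); print(p.round(1),np.abs(r).mean())
```

```text
[ 1.29519192 -1.16264624  5.26891537]
1.0006276812833301 [502.99230462 172.18869892 152.98905944] [-0.37234975 -0.12478047 -0.72612504]
18.6667
[503.1 172.9 189.2] 0.6166129955304981
[488.5 181.  201.3] 0.6193028461528044
[499.  169.4 214.3] 0.3360259836075303
```

View pics/g4.png

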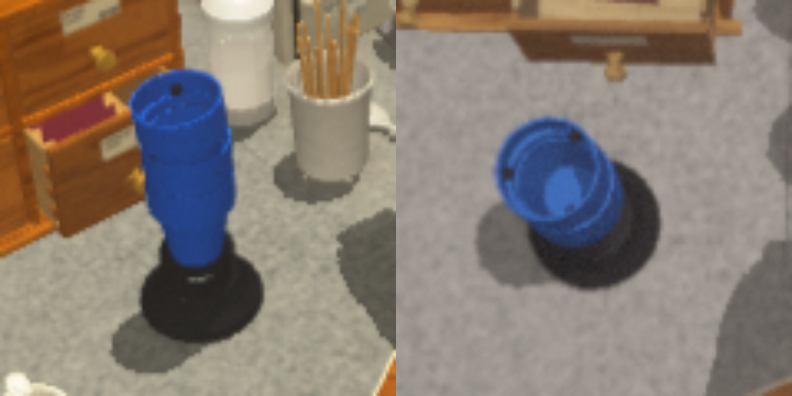

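```bash
cat > chk.py <<'E'
from k import *
def check():
    S,T=eyes.camera("scene"),eyes.camera("top")
    qs,qt=contour(S,"blue",(255,222,42,98)),contour(T,"blue",(200,220,60,70))
    q1,q2=qs[qs[:,1]<qs[:,1].min()+60],qt
    st=[X+[503.2,172.1,154.5] for X in band_body(STK)]
    def mod(p):   # p: shoulder dx,dy,dz ; tilts (x30)
        R=Ro.from_euler("xy",np.array(p[3:])/30).as_matrix()
        return st+[(X-[0,0,47])@R.T+[503.2+p[0]-10,172.1+p[1]-10,154.5+p[2]-10] for X in band_body(CUP)]
    def res(p):
        out=[]
        for c,q in((S,q1),(T,q2)):
            hs=[cv2.convexHull(proj(c,X).astype(np.float32)) for X in mod(p)]
            out+=[max(cv2.pointPolygonTest(h,(float(a),float(b)),True) for h in hs) for a,b in q]
        return np.array(out)
    for fz in(None,10.):
        f=(lambda u:res(u)) if fz is None else (lambda u:res([u[0],u[1],10,u[3],u[4]]))
        r=least_squares(f,[10,10,10,.3,.3],loss="soft_l1",f_scale=.3,diff_step=1e-2)
        print("offset",(r.x[:3]-10).round(1),"tilt",(r.x[3:]/30).round(3),"res",np.abs(f(r.x)).mean().round(3))
    r=res([10,10,10,0,0]);print("nominal res",np.abs(r).mean())
    return S,T
if __name__=="__main__": check()
E
python3 chk.py
```

```text
offset [0.1 0.7 7.5] tilt [-0.094  0.04 ] res 0.318
offset [5.5 0.3 0.5] tilt [-0.144 -0.137] res 0.562
nominal res 0.89371393581538
```

```bash
cat > g5.py <<'E'
from k import *
bot.move_ptp([503,172.2,235],[np.pi,0,0]); bot.wait(.1); f0=bot.current_force()
print(bot.servo_line([503,172.2,168],velocity=60,until_force=6),bot.current_ee_pos().round(1))
bot.move_gripper(0.0,squeeze=40); print("gap",bot.current_finger_gap(),bot.current_force()-f0)
f1=bot.current_force()
print(bot.servo_line([503,172.2,139],velocity=20,until_force=26)); f=bot.current_force()
print("bottom",bot.current_ee_pos().round(1),(f-f0).round(1),bot.current_clock())
z=bot.current_ee_pos()[2]
for up in (8,12,14,15,16,17):
    bot.servo_line([503,172.2,z+up],velocity=25); f=bot.current_force()-f0
    print(up,bot.current_ee_pos()[2].round(1),f.round(1))
    if f[2]<2.6: break
print(bot.current_clock())
E
python3 g5.py
```

```text
False [503.3 172.4 168.4]
gap 0.7388432694512628 [-0.02418012  1.02992792  1.17380424]
True
bottom [503.3 172.2 143.6] [-3.6 -2.5  9.9] 23.1833
8 151.8 [-1.8  0.6  5.8]
12 155.7 [-1.5 -0.5  3.5]
14 157.6 [-0.8  0.9  4.1]
15 158.6 [-0.2  0.3  2.8]
16 159.6 [ 0.5 -0.2  2.4]
24.7167
```

Run:
```python
from k import *
from chk import check
bot.move_gripper(0.8); bot.wait(.1); bot.move_gripper(1.0)
bot.servo_line([503,172.2,250],velocity=80)
bot.move_ptp([480,-150,330],[np.pi,0,-.1]); bot.wait(.3)
S,T=check(); print(bot.current_clock())
cv2.imwrite("pics/g6.png",np.hstack([cv2.resize(S["frame"][220:340,220:340],None,fx=3.3,fy=3.3),cv2.resize(T["frame"][200:320,180:300],None,fx=3.3,fy=3.3)]))
```

```text
offset [ 0.1 -0.1 -0.2] tilt [-0.013  0.007] res 0.316
offset [-0.  -0.1 34.6] tilt [-0.009  0.012] res 0.316
nominal res 0.32246968109975815
28.825
```

View pics/g6.png

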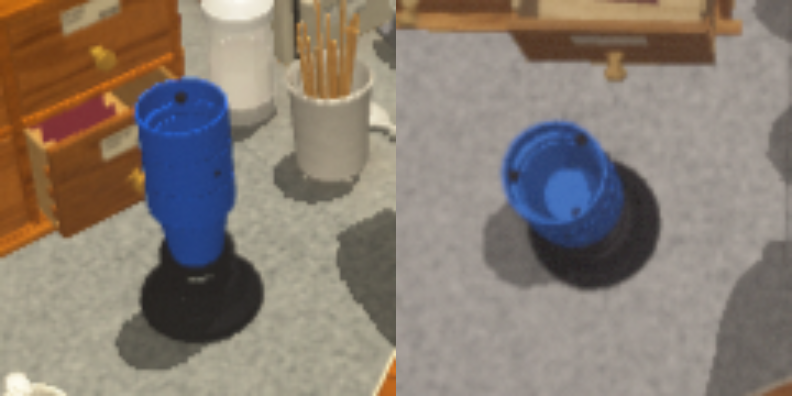

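The cup is now straight and flush on the stack: the measured offset is under 0.3 mm and the tilt about 0.015 rad. The stand is back up.

```bash
python3 -c "
from plant import bot
print(bot.sign_off())"
```

```text
the job is handed in; nothing more can be done
None
```

The blue cup is nested fully home and upright in the stack, the stand has sprung back up, and the job was handed in just after 28.8 s; the first release let the cup pop up about 7 mm, so I pushed it home again and let go with the stand already up.

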